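Clamp the carved panel with the swing clamp

ROBOT

A 6-joint arm with a two-finger parallel gripper is mounted at the origin on the work surface. World frame = base frame: x ahead of the robot, y to its left, z up, the work surface at z = 0. Lengths are in m, angles in rad, forces in N, time in s.
With the tool pointing down it reaches from about 0.3 to 0.85 m from the base axis. Payload 4.2 kg.
Tool frame: the origin (TCP) lies at the very end of the fingers, on their centre line; the grasp point (between the pads) lies 19 mm behind it; z points along the fingers, y is the line along which they close (so a half turn about z gives the same grasp; the last joint's range is limited). The gripper opens to 91 mm and grips with 3 to 60 N. Pads are 32 mm wide; open, the fingers measure 118 mm over their backs; the gripper's body (76 mm by 178 mm) begins 60 mm behind the grasp point.
Start: joints at [1.106, 0.32, 1.565, -0, 1.257, -0.02], TCP at [0.247, 0.519, 0.214] pointing down, gripper open.
Joint ranges: [-3.11, 3.11], [-0.84, 2.01], [0.21, 2.61], [-1.34, 4.49], [0.05, 2.63], [-2.56, 2.56]. Speed limits (rad/s): [2.57, 2.57, 3.14, 3.14, 3.14, 3.14].

INTERFACE

Orientations are given as a unit quaternion [x, y, z, w].
In Python, from station import manip gives the robot as it stands.
- The arm moves only by the tool send_rows, never from a script. Its argument "rows" is a list of rows, each a list of 7 numbers: the shift along the tool's x, y, z in m, then the turn, a rotation vector about the tool's x, y, z in degrees, then the opening in per cent of the stroke, from 0 (shut) to 100 (fully open). A call has 1 to 20 rows; each row is the pose to reach, as a shift and turn from the pose commanded when the call began, along the tool's axes at that moment; what a row does not reach only later rows make up. A row lasts 1/8 s, in which the tool goes at most 62.5 mm and 10.7 degrees, less where a joint would pass 70% of its speed; a pose out of reach is approached as far as the arm can. A call with a gripper value outside its range is refused whole. The fingers move at their own pace and stop on an object; "grip_force" is the grip in N (left out, the last holds). Time passes only in rows, so rows that repeat a pose let the fingers close. It gives the time, the measured TCP pose, the force, the opening and the grip force at its end, in the units of the state.
- manip.observe(): the state, without advancing time (a new reading comes with each control period).
- manip.camera(name): name is "side" or "top" or "wrist"; returns a dict with "frame" (480x640x3 uint8, blue, green, red), "range_z" (480x640 float32, m along the optical axis (not along the pixel's ray), 0 where there is no reading), "intrinsics" (3x3 intrinsics, pixels), "origin" and "orientation" of the camera in the world; the wrist camera has in their place "T_tool_cam" (4x4, takes a point from camera to tool coordinates, whose origin is the TCP and whose axes are the flange's). Camera axes: x right, y down, z forward; pixel columns grow to the right and rows downward; lengths in m; the calibration is good to about 2 mm. The wrist camera is an equidistant fisheye: a pixel r from the principal point sees the ray r / f radians off the axis. A picture is of the moment at which its call begins: read the wrist's pose just before it.
- manip.finish_job(): hands the job in; it is judged then, once.
The state is a dict: "clock": time; "joints": joint angles; "qd": joint speeds; "effort": joint torques, N m; "eef_pos": TCP position; "orientation": TCP orientation; "force": force on the tool from outside, world axes, zero at the start; "moment": the same for the moment, N m; "finger_gap": finger opening in m; "grip_force": force on a finger pad.
Only numpy, scipy, OpenCV 4.12 (cv2) and the standard library are available. Lean on these libraries where they do the work, as an engineer would, in place of code of your own. Each camera call takes 0.05 s, during which the arm holds its last target. There are 200 camera calls.

TASK

The carved panel already lies against its fences on the holding board: clamp it down. With the outside of a finger, swing the steel clamp strap round until it points straight in over the middle of the panel's plain end margin, then push the cam lever all the way down so that the nose pad grips the panel, and come away. Only push, and gently: do not grip or lift anything, do not shift the panel, and leave the mallet, bottle, gouge and sharpening stone alone.

Things in the scene. Friction and masses are not known exactly. Their poses are not given: they have to be found in the camera images.
- holding_board: Fixed dark wooden board 220 x 320 x 24 mm. Origin on its underside (the bench top), exactly below the vertical swing axis of the clamp; z up. The board spans x -110 to 110 and y -55 to 265 mm in this frame. The panel lies towards +y; a wooden fence 15 mm high above the board runs along the panel's +x side (x 66 to 91, y 65 to 235), another beyond its +y end (y 236 to 259).
- strap (a joint): Swing of the clamp strap about the vertical stud, rad. 0 = the strap points along the board's +y, squarely over the middle of the panel's end margin; positive = swung away from that towards the board's +x (at 1.57 it points along +x). Range -0.6 to 1.75; no stop at 0. It is stiff (0.22 N m, about 3 N at the strap's outer half) and stays where it is left. The lever and the nose pad swing with it.
- strap_push (a point): Point in the middle of the strap's section, 80 mm out from the swing axis. The strap is a flat steel bar 12 mm thick that runs from 33 mm behind the axis to 123 mm in front of it; 20 mm wide from 60 mm outwards, 26 mm nearer in. With the lever up its underside is about 64 mm above the bench (18 mm above the panel's top), down to 61 mm if the lever starts partly lowered.
- clamp_pad: Round rubber-faced pad, 20 mm diameter, 8.5 mm high, under the strap's nose, 105 mm from the swing axis. Origin at the centre of its lower face, which is 51.5 mm above the bench with the lever up, 5.5 mm clear of the panel; the cam lowers strap and pad together by 7 mm, and the pad yields on a spring (about 12 N when clamped).
- cam_lever (a joint): Cam lever angle, rad. 0 = open, the handle rising at 70 degrees (1.22 rad) above the level; 1.22 = fully down against a hard stop, handle level; its rise above the level is 1.22 minus the value. It is stiff (0.35 N m, about 4 N at the handle's end, slightly more once the pad bears) and stays where it is left.
- cam_pin (a point): Centre of the horizontal pin on which the lever turns, on the swing axis, 95.6 mm above the bench, square to the strap.
- lever_pad (a point): Centre of the ribbed thumb face on the handle's upper side, 95 mm from the pin along the handle and 4.5 mm off the handle's centre line. The handle is a flat steel bar 9 mm thick, 26 mm wide with bevelled edges, reaching 128 mm from the pin. It points away from the strap's nose, over the strap's short tail: as it goes down, its end swings outward, away from the panel, and down in the strap's vertical plane; the thumb face looks towards the nose when open and up when down.
- panel: Loose wooden panel 130 x 170 x 22 mm (x, y, z), 0.4 kg, lying on the board with its axes parallel to the board's; origin at the centre of its underside. A carved shell roundel, 96 mm across and up to 8 mm high, is centred 27 mm to +y of the origin; the plain end margin is the end towards -y (64 mm wide), its edge 65 mm from the swing axis.
- mallet_mid (a point): Wooden carver's mallet standing on its head, handle up, 235 mm tall, 80 mm across; point half-way up. Leave alone.
- bottle_mid (a point): Clear water bottle, 210 mm tall, 66 mm across; point half-way up. Leave alone.
- gouge_mid (a point): Carving gouge lying on the bench, 257 mm long, handle 26 mm thick; point near its middle. Leave alone.
- oilstone_mid (a point): Grey sharpening stone in a wooden base, 200 x 66 x 32 mm; point at its centre. Leave alone.
Mind the look-alikes: they are no part of the job. What is meant by the panel is not purple or turquoise, and is the larger of those in its own colour.

How it is judged:
On the way, in this order (a step that is already met when the one before it is completed fails the run):
1. the strap points over the panel's end margin with the lever still up (value of joint strap between -0.2 and 0.2 rad and value of joint cam_lever below 0.45 rad), for 0.2 s.
2. the cam lever is fully down and the pad bears on the panel (value of joint cam_lever above 1.1 rad and contact force between clamp_pad and panel above 5 N), for 0.2 s.
At the end, for the whole second after the job is handed in: The strap points straight in over the panel's end margin within 0.2 rad, the lever is down to within 0.12 rad of its stop, the pad presses the panel with more than 5 N, the panel lies at rest within 6 mm of where it was, and the robot is clear of everything (all of step 2 and value of joint strap between -0.2 and 0.2 rad and distance of panel from where it was at the start of the episode below 0.006 m and linear speed of panel below 0.01 m/s); the robot touches nothing.
It fails at once if the panel is lifted or shifted by more than 8 mm (distance of panel from where it was at the start of the episode above 0.008 m).
It fails at once if the strap or the lever is pinched, the fingers pressing on opposite faces of it (((contact force between the fingers and strap_bar_c0 above 3 N or contact force between the fingers and strap_bar_c1 above 3 N) and (contact force between the fingers and strap_bar_c2 above 3 N or contact force between the fingers and strap_bar_c3 above 3 N)) or (contact force between the fingers and cam_lever_c0 above 3 N and contact force between the fingers and cam_lever_c2 above 3 N) or (contact force between the fingers and cam_lever_c1 above 3 N and contact force between the fingers and cam_lever_c3 above 3 N)).
It fails at once if the clamp is forced with more than 70 N (contact force between the fingers and holding_board above 70 N).
It fails at once if the mallet, bottle, gouge or sharpening stone is moved by more than 15 mm (distance of any of mallet_mid, bottle_mid, gouge_mid, oilstone_mid from where it was at the start of the episode above 0.015 m).
It also fails if it takes over 58 s, if anything falls off the work surface, if the arm or the gripper's body presses on something with over 40 N, if the wrist force passes 120 N, or if a joint passes its speed limit or range.

## Working session

There is one attempt and no reset: what is moved stays moved. The work goes in short steps, Python scripts to look and compute and a tool call to move; the robot and the scene stay as the last step left them, time stands still between calls to the robot, and variables do not carry over. Pictures are saved under pics/ and viewed, at most 10 in all, crops included, and the job is handed in when it is done.

Besides the shell and the picture viewer there is one more tool, called by a JSON object that holds its "method" and its "body". send_rows: Moves the arm, as the interface text tells. Its arguments: {"type":"object","properties":{"rows":{"type":"array","items":{"type":"array","items":{"type":"number"}}},"grip_force":{"type":"number"}},"required":["rows"]}

```bash
mkdir -p pics; ls; python3 - <<'E'
from station import manip
import cv2,numpy as np,pickle
s=manip.observe();print(s)
for n in ("side","top"):
    c=manip.camera(n);pickle.dump(c,open(n+".pkl","wb"));cv2.imwrite(f"pics/{n}0.png",c["frame"]);print(n,c["intrinsics"],c["origin"],c["orientation"])
E
```

```text
pics
{'clock': 0.0, 'joints': array([ 1.10597912e+00,  3.20307831e-01,  1.56563465e+00,  2.31291542e-05,
        1.25733989e+00, -1.99664229e-02]), 'qd': array([ 0.00090282,  0.00134628,  0.00090852, -0.00049065,  0.00099934,
       -0.00111482]), 'effort': array([ 7.81135914e-04, -4.12463021e+01, -2.31976354e+01,  7.28213880e-02,
        4.56585386e-02, -1.35243058e-04]), 'eef_pos': array([0.24720204, 0.51863307, 0.21312833]), 'orientation': array([ 2.20599323e-01,  9.75364150e-01, -8.17517276e-04, -2.13463051e-04]), 'force': array([-0.11019397,  1.17856263, -0.36607963]), 'moment': array([ 8.41695290e-05,  4.02890874e-02, -5.58650714e-02]), 'grip_force': 0.0, 'finger_gap': 0.0911939699438171}
side [[502.11732964   0.         318.95593626]
 [  0.         502.11732964 243.03726921]
 [  0.           0.           1.        ]] [ 0.01255846 -0.82250577  1.05991904] [ 0.8802237  -0.25826992  0.10165531 -0.38492737]
top [[463.61518135   0.         331.05874249]
 [  0.         463.61518135 245.64660888]
 [  0.           0.           1.        ]] [0.28898099 0.00483014 1.29680134] [ 0.72491074 -0.68120004  0.07124265 -0.07345345]
```

View pics/side0.png

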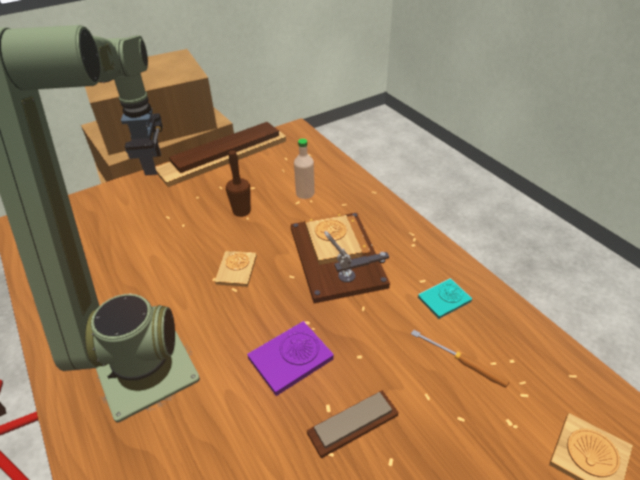

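View pics/top0.png

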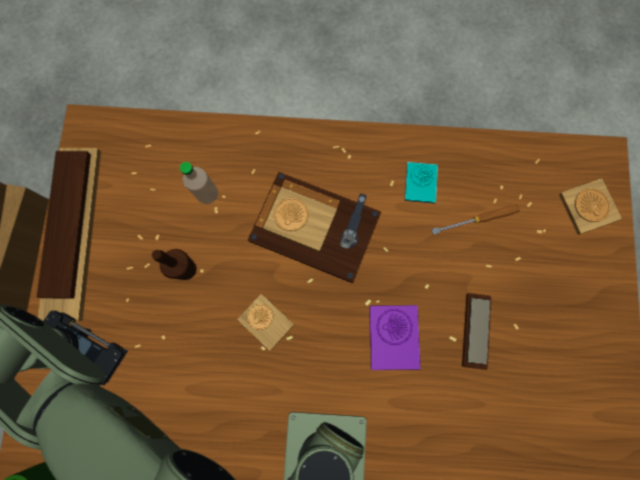

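The board with the panel is around (315,228) in the top view. The clamp stud is near (348,238), with the strap pointing up the image to about (360,200). In the side view the lever appears to rise from (345,265) to (328,235). I'll crop and enlarge both views.

```bash
cat > h.py <<'E'
import numpy as np,pickle,cv2
from scipy.spatial.transform import Rotation as R
def cloud(c):
    K=c["intrinsics"];z=c["range_z"];v,u=np.mgrid[:480,:640]
    p=np.stack([(u-K[0,2])/K[0,0]*z,(v-K[1,2])/K[1,1]*z,z],-1)
    return p@R.from_quat(c["orientation"]).as_matrix().T+np.array(c["origin"])
def proj(c,P):
    K=c["intrinsics"];q=(np.atleast_2d(P)-np.array(c["origin"]))@R.from_quat(c["orientation"]).as_matrix()
    return q[:,:2]/q[:,2:]*K[0,0]+K[:2,2]
E
python3 - <<'E'
from h import *
t=pickle.load(open("top.pkl","rb"));s=pickle.load(open("side.pkl","rb"))
a=cv2.resize(t["frame"][160:300,230:400],None,fx=4,fy=4,interpolation=3)[:560,:]
b=cv2.resize(s["frame"][200:310,280:400],None,fx=5,fy=5,interpolation=3)
cv2.imwrite("pics/a.png",a);cv2.imwrite("pics/b.png",b)
for n,c in(("t",t),("s",s)):
    P=cloud(c);print(n,[P[v,u].round(3) for v,u in ([(300,300),(205,290),(238,348),(202,360),(270,345)] if n=="t" else [(290,330),(265,345),(258,383),(237,330)])])
E
```

```text
t [array([0.398, 0.094, 0.002]), array([0.657, 0.139, 0.05 ]), array([ 0.546, -0.025,  0.165]), array([ 0.67 , -0.055,  0.075]), array([ 0.486, -0.026,  0.027])]
s [array([ 0.511, -0.049,  0.022]), array([ 0.562, -0.046,  0.088]), array([ 0.677, -0.066,  0.07 ]), array([ 0.526, -0.028,  0.195])]
```

View pics/a.png

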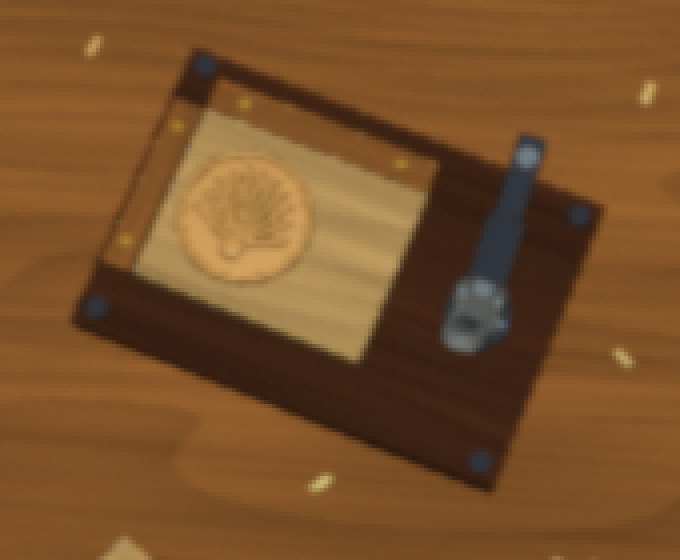

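View pics/b.png

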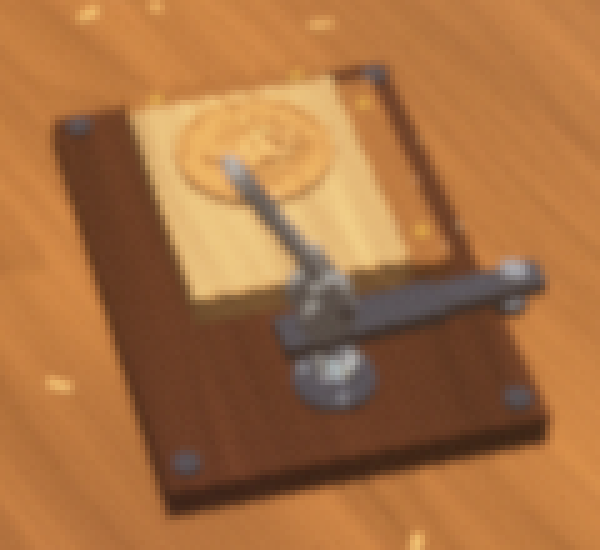

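The top crop shows the board corners at crop px (195,48), (603,208), (492,491) and (75,322). The strap nose is at (528,155) with the strap pointing along the board's +x. The side crop shows the lever raised, leaning away from the nose. Next I fit the board pose and joint angles.

```bash
python3 - <<'E'
from h import *
from scipy.optimize import least_squares
t=pickle.load(open("top.pkl","rb"));s=pickle.load(open("side.pkl","rb"))
# board corners (board frame): TL=(+110,265) TR=(+110,-55) BR=(-110,-55) BL=(-110,265)
B=np.array([[.11,.265,.024],[.11,-.055,.024],[-.11,-.055,.024],[-.11,.265,.024]])
pt=np.array([[195,48],[603,208],[492,491],[75,322]])/4+[229.6,159.6]
Bs=B[[3,2,1]]; ps=np.array([[55,118],[170,495],[548,420]])/5+[279.6,199.6]
def W(x,P): return np.c_[P[:,:2]@R.from_euler('z',x[2]).as_matrix()[:2,:2].T+x[:2],P[:,2]]
for nm,f in (("top",lambda x:(proj(t,W(x,B))-pt).ravel()),("side",lambda x:(proj(s,W(x,Bs))-ps).ravel()),("both",lambda x:np.r_[(proj(t,W(x,B))-pt).ravel(),(proj(s,W(x,Bs))-ps).ravel()])):
    r=least_squares(f,[.54,-.03,-.35]);print(nm,r.x,r.fun.round(1))
x=r.x
for n,c in(("t",t),("s",s)):
    P=cloud(c).reshape(-1,3);P=P[c["range_z"].ravel()>0]
    b=P.copy();b[:,:2]=(P[:,:2]-x[:2])@R.from_euler('z',x[2]).as_matrix()[:2,:2]
    m=(np.abs(b[:,0])<.15)&(b[:,1]>-.1)&(b[:,1]<.27)
    q=b[m]
    print(n,"panel z",np.median(q[(abs(q[:,0])<.05)&(q[:,1]>.07)&(q[:,1]<.12),2]),"board z",np.median(q[(q[:,0]<-.08)&(q[:,0]>-.1),2]))
    st=q[(q[:,2]>.06)&(q[:,2]<.084)&(q[:,1]<.06)];st=st[np.hypot(st[:,0],st[:,1])>.05]
    if len(st): print("strap",np.degrees(np.median(np.arctan2(st[:,0],st[:,1]))),np.hypot(st[:,0],st[:,1]).max(),np.median(st[:,2]),len(st))
    lv=q[(q[:,2]>.115)]; print("lever",len(lv));print((lv[np.argsort(lv[:,2])][::max(1,len(lv)//12)]*1000).round())
E
```

```text
top [ 0.57485999 -0.03267029 -0.32265239] [-0.2 -0.2  1.  -0.2  0.5  0.3 -1.3 -0. ]
side [ 0.57672154 -0.03421097 -0.33079587] [-0.2  0.2 -0.8 -0.2  1.  -0.1]
both [ 0.57574492 -0.03325019 -0.32388353] [ 0.1 -0.5  1.2 -0.4  0.6 -0.  -1.  -0.4 -1.1  0.4 -1.1 -0.1  0.5 -0.4]
t panel z 0.046633325400608605 board z 0.02420662814259633
strap 85.84501390831993 0.12269545831795903 0.07602745774019803 193
lever 162
[[ -6.   9. 116.]
 [ -6.  14. 122.]
 [-13.   6. 128.]
 [-17.  -6. 138.]
 [-24.   5. 150.]
 [-30. -13. 158.]
 [-36.   9. 169.]
 [-37.  -7. 179.]
 [-49.  10. 188.]
 [-49.  -8. 197.]
 [-54.   6. 203.]
 [-62.  -8. 206.]
 [-57.  -3. 210.]]
s panel z 0.045214168005698996 board z 0.022542790807964286
strap 89.07632042083718 0.1213612335774039 0.07378221480211278 188
lever 155
[[ -7.   3. 115.]
 [-15. -18. 119.]
 [-11. -10. 125.]
 [-20. -14. 134.]
 [-21.  -7. 143.]
 [-28. -14. 151.]
 [-32.  -9. 162.]
 [-36.   6. 171.]
 [-45. -15. 177.]
 [-47. -14. 188.]
 [-52. -12. 194.]
 [-57. -13. 200.]
 [-62. -10. 205.]]
```

{"method": "send_rows", "body": {"rows": [[0, 0, -0.05, 0, 0, 0, 0], [0, 0, -0.1, 0, 0, 0, 0], [-0.05, -0.03, -0.1, 0, 0, 10, 0], [-0.1, -0.06, -0.1, 0, 0, 20, 0], [-0.15, -0.09, -0.1, 0, 0, 30, 0], [-0.2, -0.12, -0.1, 0, 0, 40, 0], [-0.25, -0.15, -0.1, 0, 0, 50, 0], [-0.3, -0.18, -0.1, 0, 0, 60, 0], [-0.35, -0.21, -0.1, 0, 0, 70, 0], [-0.4, -0.245, -0.1, 0, 0, 80, 0], [-0.45, -0.276, -0.1, 0, 0, 90, 0], [-0.5, -0.307, -0.1, 0, 0, 100, 0], [-0.55, -0.338, -0.1, 0, 0, 110, 0], [-0.6, -0.368, -0.1, 0, 0, 120, 0], [-0.624, -0.383, -0.1, 0, 0, 130, 0], [-0.624, -0.383, -0.1, 0, 0, 140, 0], [-0.624, -0.383, -0.1, 0, 0, 150, 0], [-0.624, -0.383, -0.1, 0, 0, 160, 0], [-0.624, -0.383, -0.1, 0, 0, 170, 0], [-0.624, -0.383, -0.1, 0, 0, 170, 0]]}}

```text
clock: 2.6
eef_pos: [0.6457, -0.0952, 0.3133]
orientation: [0.991, -0.134, -0.001, -0.0]
force: [0.4, 0.5, -0.2]
finger_gap: 0.001
grip_force: 0.0
```

{"method": "send_rows", "body": {"rows": [[0, 0, 0.05, 0, 0, 0, 0], [0, 0, 0.1, 0, 0, 0, 0], [0, 0, 0.15, 0, 0, 0, 0], [0, 0, 0.19, 0, 0, 0, 0], [0, 0, 0.22, 0, 0, 0, 0], [0, 0, 0.24, 0, 0, 0, 0], [0, 0, 0.255, 0, 0, 0, 0], [0, 0, 0.255, 0, 0, 0, 0]]}}

```text
clock: 3.6
eef_pos: [0.6452, -0.095, 0.0578]
orientation: [0.991, -0.134, -0.001, -0.0]
force: [0.9, 0.4, 0.4]
finger_gap: 0.0004
grip_force: 0.0
```

```bash
python3 - <<'E'
from station import manip
import cv2
print(manip.observe()["force"])
f=manip.camera("side")["frame"];cv2.imwrite("pics/s1.png",cv2.resize(f[170:320,270:430],None,fx=4,fy=4,interpolation=3))
E
```

```text
[0.8827893  0.41847356 0.41403766]
```

View pics/s1.png

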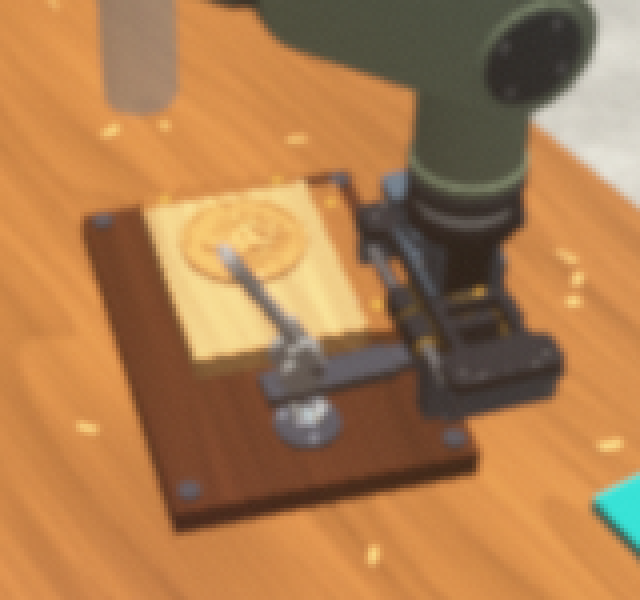

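The finger is down beside the strap's outer half with a clear gap, and the lever is up. Now I compute the arc.

```bash
python3 - <<'E'
import numpy as np
r,o=.085,.0235
for d in [0,4,8,12,16,20,25,30,35,40,45,50,55,60,65,70,75,80,83,86.8]:
    a=np.radians(d);print(d,round(r*np.cos(a)+o*np.sin(a)-.0836,4),round(-r*np.sin(a)+o*np.cos(a)-.041,4))
E
```

```text
0 0.0014 -0.0175
4 0.0028 -0.0235
8 0.0038 -0.0296
12 0.0044 -0.0357
16 0.0046 -0.0418
20 0.0043 -0.048
25 0.0034 -0.0556
30 0.0018 -0.0631
35 -0.0005 -0.0705
40 -0.0034 -0.0776
45 -0.0069 -0.0845
50 -0.011 -0.091
55 -0.0156 -0.0971
60 -0.0207 -0.1029
65 -0.0264 -0.1081
70 -0.0324 -0.1128
75 -0.0389 -0.117
80 -0.0457 -0.1206
83 -0.0499 -0.1225
86.8 -0.0554 -0.1246
```

{"method": "send_rows", "body": {"rows": [[0.001, -0.006, 0, 0, 0, 0, 0], [0.001, -0.012, 0, 0, 0, 0, 0], [0.001, -0.0175, 0, 0, 0, 0, 0], [0.003, -0.0235, 0, 0, 0, -4, 0], [0.004, -0.0295, 0, 0, 0, -8, 0], [0.0045, -0.0355, 0, 0, 0, -12, 0], [0.0045, -0.042, 0, 0, 0, -16, 0], [0.0045, -0.048, 0, 0, 0, -20, 0], [0.0035, -0.0555, 0, 0, 0, -25, 0], [0.002, -0.063, 0, 0, 0, -30, 0], [-0.0005, -0.0705, 0, 0, 0, -35, 0], [-0.0035, -0.0775, 0, 0, 0, -40, 0], [-0.007, -0.0845, 0, 0, 0, -45, 0], [-0.011, -0.091, 0, 0, 0, -50, 0], [-0.0155, -0.097, 0, 0, 0, -55, 0], [-0.0205, -0.103, 0, 0, 0, -60, 0], [-0.0265, -0.108, 0, 0, 0, -65, 0], [-0.0325, -0.113, 0, 0, 0, -70, 0], [-0.0325, -0.113, 0, 0, 0, -70, 0]]}}

```text
clock: 6.02
eef_pos: [0.6452, 0.0231, 0.0595]
orientation: [0.889, 0.458, 0.001, 0.0]
force: [0.1, -0.8, 0.7]
finger_gap: 0.0005
grip_force: 0.2
```

```bash
python3 - <<'E'
from station import manip
import cv2
print(manip.observe()["force"])
f=manip.camera("side")["frame"];cv2.imwrite("pics/s2.png",cv2.resize(f[170:320,270:430],None,fx=4,fy=4,interpolation=3))
E
```

```text
[ 0.08510584 -0.75919422  0.71543164]
```

View pics/s2.png

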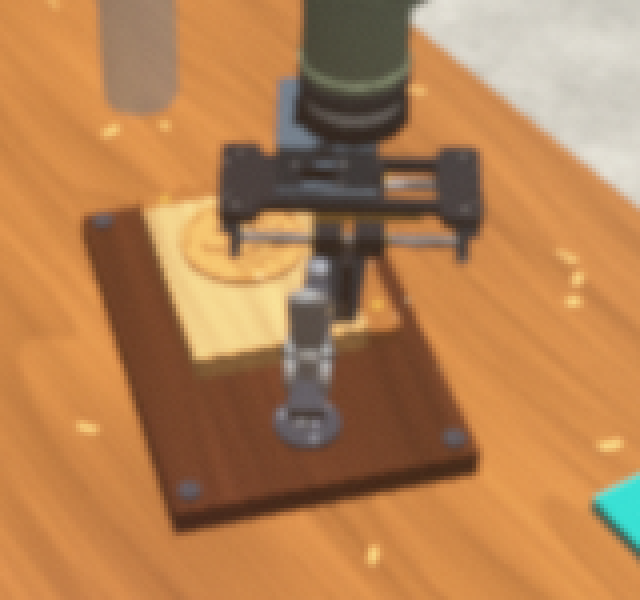

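The strap and lever have swung round with the finger and are about 17° short. The panel is in place.

{"method": "send_rows", "body": {"rows": [[0.0015, -0.0075, 0, 0, 0, -5, 0], [0.0025, -0.0155, 0, 0, 0, -10, 0], [0.003, -0.0215, 0, 0, 0, -14, 0], [0.003, -0.026, 0, 0, 0, -17, 0], [0.003, -0.026, 0, 0, 0, -17, 0], [0.003, -0.026, 0, 0, 0, -17, 0], [0.009, -0.007, 0, 0, 0, -17, 0], [0.009, -0.007, 0, 0, 0, -17, 0], [0.009, -0.007, -0.05, 0, 0, -17, 0], [0.009, -0.007, -0.1, 0, 0, -17, 0], [0.009, -0.007, -0.15, 0, 0, -17, 0], [0.009, -0.007, -0.2, 0, 0, -17, 0], [0.009, -0.007, -0.2, 0, 0, -17, 0]]}}

```text
clock: 7.7
eef_pos: [0.6452, 0.0339, 0.2638]
orientation: [0.812, 0.584, 0.003, 0.002]
force: [-0.1, -0.6, -0.9]
finger_gap: 0.0006
grip_force: 0.0
```

```bash
python3 - <<'E'
from station import manip
from h import *
x=[.5755,-.0333,-.324]
for n in("side","top"):
    c=manip.camera(n);pickle.dump(c,open(n+"1.pkl","wb"))
    P=cloud(c).reshape(-1,3);P=P[c["range_z"].ravel()>0];b=P.copy()
    b[:,:2]=(P[:,:2]-x[:2])@R.from_euler('z',x[2]).as_matrix()[:2,:2]
    q=b[(np.abs(b[:,0])<.1)&(b[:,1]>-.12)&(b[:,1]<.15)]
    st=q[(q[:,2]>.06)&(q[:,2]<.082)&(np.hypot(q[:,0],q[:,1])>.05)&(q[:,1]>0)]
    print(n,"strap",len(st),np.degrees(np.median(np.arctan2(st[:,0],st[:,1]))) if len(st) else 0)
    lv=q[(q[:,2]>.115)&(q[:,1]<.0)&(q[:,2]<.23)]; lv=lv[np.argsort(lv[:,2])];print(len(lv));print((lv[::max(1,len(lv)//8)]*1000).round())
c=pickle.load(open("side1.pkl","rb"))
cv2.imwrite("pics/s3.png",cv2.resize(c["frame"][170:320,270:430],None,fx=4,fy=4,interpolation=3))
E
```

```text
side strap 129 1.4261192296592355
158
[[-13. -19. 115.]
 [ 13. -16. 121.]
 [-12. -26. 137.]
 [  4. -35. 152.]
 [  7. -42. 165.]
 [ -2. -51. 179.]
 [-13. -54. 191.]
 [ -7. -60. 202.]
 [ -3. -55. 207.]]
top strap 0 0
197
[[  9. -10. 123.]
 [-11. -20. 142.]
 [  8. -26. 153.]
 [ -4. -32. 164.]
 [-14. -40. 176.]
 [-13. -44. 187.]
 [-11. -48. 196.]
 [-12. -58. 204.]
 [ -8. -56. 210.]]
```

View pics/s3.png

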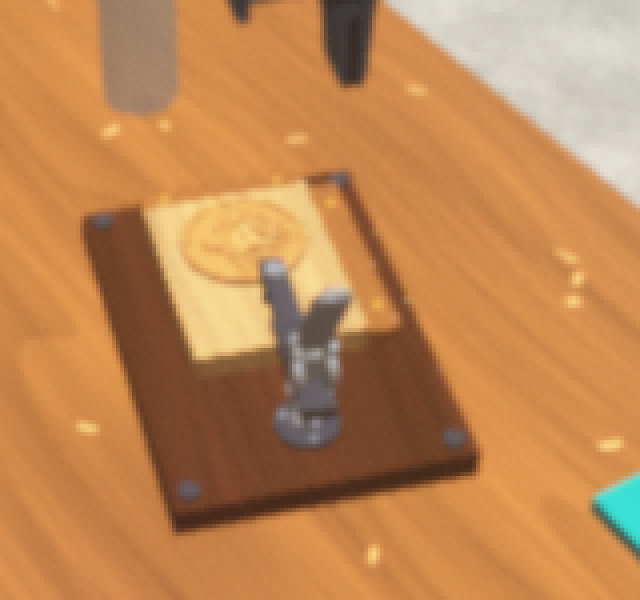

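The strap is at about 1.4°, over the margin, with the lever up and the panel still against its fences. Next is the lever path.

```bash
python3 - <<'E'
import numpy as np
for a in [72,68,64,59,54,49,44,39,34,29,24,20,16,12,8,4,0]:
    t=np.radians(a);u=95*np.cos(t)-4.5*np.sin(t);v=95*np.sin(t)+4.5*np.cos(t)
    print(a,"x %.1f z %.1f"%(-u+16-5,183-(95.6+v)))
E
```

```text
72 x -14.1 z -4.3
68 x -20.4 z -2.4
64 x -26.6 z 0.0
59 x -34.1 z 3.7
54 x -41.2 z 7.9
49 x -47.9 z 12.8
44 x -54.2 z 18.2
39 x -60.0 z 24.1
34 x -65.2 z 30.5
29 x -69.9 z 37.4
24 x -74.0 z 44.6
20 x -76.7 z 50.7
16 x -79.1 z 56.9
12 x -81.0 z 63.2
8 x -82.4 z 69.7
4 x -83.5 z 76.3
0 x -84.0 z 82.9
```

{"method": "send_rows", "body": {"rows": [[-0.04, -0.022, 0, 0, 0, 0, 0], [-0.081, -0.045, 0, 0, 0, 0, 0], [-0.081, -0.045, 0, 0, 0, 0, 0], [-0.081, -0.045, 0.03, 0, 0, 0, 0], [-0.081, -0.045, 0.06, 0, 0, 0, 0], [-0.081, -0.045, 0.081, 0, 0, 0, 0], [-0.081, -0.045, 0.081, 0, 0, 0, 0]]}}

```text
clock: 8.68
eef_pos: [0.5744, -0.028, 0.1748]
orientation: [0.811, 0.584, -0.002, -0.002]
force: [0.3, 0.1, -0.6]
finger_gap: 0.0006
grip_force: 0.0
```

{"method": "send_rows", "body": {"rows": [[-0.007, 0, -0.006, 0, 0, 0, 0], [-0.014, 0, -0.006, 0, 0, 0, 0], [-0.02, 0, -0.006, 0, 0, 0, 0], [-0.0265, 0, -0.006, 0, 0, 0, 0], [-0.034, 0, -0.0025, 0, 0, 0, 0], [-0.041, 0, 0.002, 0, 0, 0, 0], [-0.048, 0, 0.007, 0, 0, 0, 0], [-0.054, 0, 0.012, 0, 0, 0, 0], [-0.06, 0, 0.018, 0, 0, 0, 0], [-0.065, 0, 0.0245, 0, 0, 0, 0], [-0.065, 0, 0.0245, 0, 0, 0, 0]]}}

```text
clock: 10.05
eef_pos: [0.5551, -0.0912, 0.1527]
orientation: [0.812, 0.584, -0.001, 0.0]
force: [-1.0, -0.5, 0.0]
finger_gap: 0.0003
grip_force: 0.1
```

```bash
python3 - <<'E'
from station import manip
import cv2
s=manip.observe();print(s["force"],s["eef_pos"])
f=manip.camera("side")["frame"];cv2.imwrite("pics/s4.png",cv2.resize(f[170:320,270:430],None,fx=4,fy=4,interpolation=3))
E
```

```text
[-0.97735053 -0.45757276  0.04640803] [ 0.55513772 -0.09119574  0.15269562]
```

View pics/s4.png

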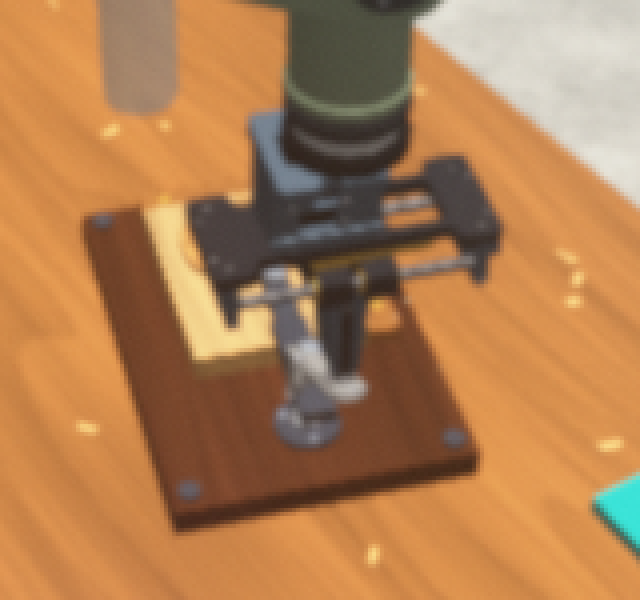

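The lever is following, now about 35° above level, and the strap is still over the margin. I continue down.

{"method": "send_rows", "body": {"rows": [[-0.005, 0, 0.007, 0, 0, 0, 0], [-0.009, 0, 0.014, 0, 0, 0, 0], [-0.0115, 0, 0.02, 0, 0, 0, 0], [-0.014, 0, 0.0265, 0, 0, 0, 0], [-0.016, 0, 0.0325, 0, 0, 0, 0], [-0.017, 0, 0.039, 0, 0, 0, 0], [-0.018, 0, 0.045, 0, 0, 0, 0], [-0.018, 0, 0.049, 0, 0, 0, 0], [-0.018, 0, 0.049, 0, 0, 0, 0]]}}

```text
clock: 11.22
eef_pos: [0.5493, -0.1075, 0.1039]
orientation: [0.812, 0.584, -0.0, -0.0]
force: [-0.4, -0.8, 0.1]
finger_gap: 0.0005
grip_force: 0.0
```

{"method": "send_rows", "body": {"rows": [[0, 0, 0.001, 0, 0, 0, 0], [0, 0, 0.002, 0, 0, 0, 0], [0, 0, 0.003, 0, 0, 0, 0], [0, 0, 0.004, 0, 0, 0, 0], [0, 0, 0.004, 0, 0, 0, 0]]}}

```text
clock: 11.85
eef_pos: [0.5495, -0.1075, 0.1004]
orientation: [0.811, 0.584, -0.0, -0.0]
force: [-1.6, -1.8, 3.8]
finger_gap: 0.0005
grip_force: 1.6
```

{"method": "send_rows", "body": {"rows": [[0, 0, 0.001, 0, 0, 0, 0], [0, 0, 0.002, 0, 0, 0, 0], [0, 0, 0.002, 0, 0, 0, 0]]}}

```text
clock: 12.22
eef_pos: [0.5496, -0.1076, 0.0999]
orientation: [0.811, 0.584, 0.0, 0.0]
force: [-4.6, -1.3, 12.8]
finger_gap: 0.0002
grip_force: 6.2
```

{"method": "send_rows", "body": {"rows": [[0, 0, 0.001, 0, 0, 0, 0], [0, 0, 0.001, 0, 0, 0, 0], [0, 0, 0.001, 0, 0, 0, 0], [0, 0, -0.01, 0, 0, 0, 0], [0, 0, -0.04, 0, 0, 0, 0], [0, 0, -0.09, 0, 0, 0, 0], [0, 0, -0.15, 0, 0, 0, 0], [-0.05, 0, -0.2, 0, 0, 0, 0], [-0.1, 0, -0.2, 0, 0, 0, 0], [-0.15, 0, -0.2, 0, 0, 0, 0], [-0.15, 0, -0.2, 0, 0, 0, 0]]}}

```text
clock: 13.6
eef_pos: [0.5014, -0.2522, 0.298]
orientation: [0.813, 0.583, 0.0, 0.0]
force: [-0.4, 0.5, 0.3]
finger_gap: 0.0006
grip_force: 0.0
```

```bash
python3 - <<'E'
from station import manip
from h import *
x=[.5755,-.0333,-.324]
for n in("side","top"):
    c=manip.camera(n);pickle.dump(c,open(n+"2.pkl","wb"))
    P=cloud(c).reshape(-1,3);P=P[c["range_z"].ravel()>0];b=P.copy()
    b[:,:2]=(P[:,:2]-x[:2])@R.from_euler('z',x[2]).as_matrix()[:2,:2]
    q=b[(np.abs(b[:,0])<.1)&(b[:,1]>-.15)&(b[:,1]<.15)]
    st=q[(q[:,2]>.055)&(q[:,2]<.08)&(q[:,1]>.05)]
    print(n,"strap",len(st),np.degrees(np.median(np.arctan2(st[:,0],st[:,1]))) if len(st) else 0, np.median(st[:,2]) if len(st) else 0)
    lv=q[(q[:,2]>.08)&(q[:,2]<.2)&(q[:,1]<-.04)]
    print(len(lv),np.polyfit(lv[:,1],lv[:,2],1),np.median(lv,0).round(3),lv[:,1].min())
c=pickle.load(open("side2.pkl","rb"))
cv2.imwrite("pics/s5.png",cv2.resize(c["frame"][170:320,270:430],None,fx=4,fy=4,interpolation=3))
E
```

```text
side strap 107 -0.06837696778339897 0.06797570806702014
253 [0.01302093 0.09997134] [-0.005 -0.086  0.099] -0.12964245486182138
top strap 225 2.002121858570802 0.06959579476428024
311 [0.00827927 0.10083606] [-0.004 -0.083  0.1  ] -0.1271606575822692
```

View pics/s5.png

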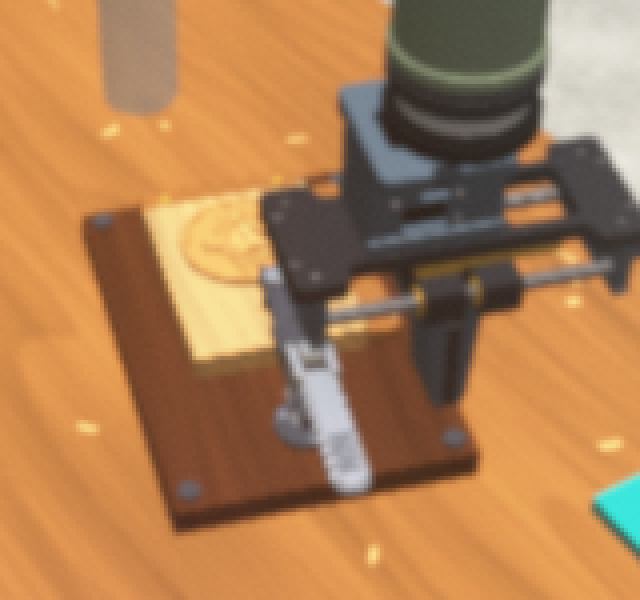

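The lever lies level, with a measured slope below 0.02 rad. The strap points straight in, within 2°, and sits about 6 mm lower. The panel is in place and the robot is clear.

```bash
python3 -c "
from station import manip
print(manip.finish_job())"
```

```text
the job is handed in; nothing more can be done
None
```

The panel is clamped: the strap points straight in over the end margin (measured within about 2°), the cam lever is fully down on its stop, and the arm is clear. I handed the job in at about 14 s of the 58 s allowed, and `finish_job()` returned no verdict.

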